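# Find the rattling parts tin

### The job

Something has come loose inside one of the three sealed parts tins on the repair bench. Pick up and shake each tin in turn, the left one first, then the middle, then the right (left as the robot sees it), standing each upright back where it stood, to find out which one rattles; then take the rattling one and hold it out to the technician, level and still, well clear above the middle of the square black mat. Finish while still holding it there, with the two quiet tins standing in their places, and do not disturb the jar, the screwdriver and the meter.

Things in the scene. Friction and masses are not known exactly. Their poses are not given: they have to be found in the camera images.
- tin_left: sealed aluminium tin on the left (+y); the three look alike: 110 (its x) x 60 (its y) x 50 mm high, flat sides. Origin at the centre of its underside, z up, x within 0.45 rad of ahead. One tin, differing each time, has a 32 mm steel ball of 134 g rolling free in its 102 x 52 x 42 mm inside: tilted 0.3 rad end to end, it rolls to 35 mm off centre, knocks, and stays there when gently levelled.
- tin_middle: sealed aluminium tin in the middle; the three look alike: 110 (its x) x 60 (its y) x 50 mm high, flat sides. Origin at the centre of its underside, z up, x within 0.45 rad of ahead. Two of the three are packed solid, with the centre of mass at the tin's centre. Each weighs 150 to 480 g, all different, plus 134 g if it has the ball, so weight alone does not tell.
- tin_right: sealed aluminium tin on the right (-y); the three look alike: 110 (its x) x 60 (its y) x 50 mm high, flat sides. Origin at the centre of its underside, z up, x within 0.45 rad of ahead. Grip any tin from above across its 60 mm width with about 60 N.
- mat: square black rubber mat fixed to the bench beyond the tins, 130 x 130 x 3 mm, the hand-over place; origin at the centre of its underside. Holding the tin with its underside about 0.15 m (anything from 0.07 to 0.30 m) above the bench over its centre is right
- jar: bystander: screw-top glass jar, 68 mm across, 85 mm high, standing to the left beyond the tins; origin at the centre of its underside
- driver: bystander: screwdriver with a blue handle, 200 mm long, lying to the right beyond the tins; origin under its middle
- meter: bystander: hand-held orange meter 150 x 75 x 38 mm lying far to the left; origin at the centre of its underside

How it is judged:
By the outcome, as a careful person would: the job done as asked, in the order asked, and still so for the second after the job is handed in, while the arm keeps its last pose, push and grip.
It also fails if it takes over 72 s, if anything falls off the work surface, if the arm or the gripper's body presses on something with over 40 N, if the wrist force passes 120 N, or if a joint passes its speed limit or range.

### The arm

A 7-joint arm with a two-finger parallel gripper is mounted at the origin on the work surface. World frame = base frame: x ahead of the robot, y to its left, z up, the work surface at z = 0. Lengths are in m, angles in degrees, forces in N, time in s.
With the tool pointing down it reaches from about 0.425 to 0.975 m from the base axis. Payload 16.7 kg.
Tool frame: the origin (TCP) lies midway between the tips of the shut fingers; the grasp point (between the pads) lies 19 mm behind it; z points along the fingers, y is the line along which they close (so a half turn about z gives the same grasp; the last joint's range is limited). The gripper opens to 85 mm and grips with 20 to 120 N. Pads are 22 mm wide; open, the fingers measure 114 mm over their backs; the gripper's body (76 mm by 85 mm) begins 54 mm behind the grasp point. The pads swing forward as they close: fully open they stand 13 mm farther back than shut.
Start: joints at [65.575, 24.414, 4.234, 92.017, -1.954, 63.644, -3.845], TCP at [0.184, -0.649, 0.231] pointing down, gripper open.
Joint ranges: [-163.25, 163.25], [-28.42, 122.38], [-70.27, 78.77], [12.13, 141.07], [-58.53, 238.53], [9.26, 117.41], [-156.51, 156.51]. Speed limits (degrees/s): [108.29, 108.29, 136.94, 136.94, 172.46, 172.46, 172.46].

### API

Orientations are given as a 3x3 rotation matrix whose columns are the frame's x, y, z axes.
In Python, from workcell import ctrl gives the robot as it stands.
- The arm moves only by the tool move_arm, never from a script. Its argument "steps" is a list of rows, each a list of 6 numbers: the shift along the tool's x, y, z each as a share of 1 m, from -1 to 1, then the turn, a rotation vector about the tool's x, y, z each as a share of pi/2 rad, from -1 to 1. In form: [[tx, ty, tz, rx, ry, rz], ...]. A call has 1 to 8 rows; each row is the pose to reach, as a shift and turn from the pose commanded when the call began, along the tool's axes at that moment; what a row does not reach only later rows make up. A row lasts 1/8 s, in which the tool goes at most 62.5 mm and 10.7 degrees, less where a joint would pass 70% of its speed; a pose out of reach is approached as far as the arm can. A call with a number of a shift or a turn outside -1 to 1 is refused whole. A call with a gripper value outside its range is refused whole. "jaw" is the opening, from -1 (shut) to 1 (fully open), set as the call begins (left out, the last holds). The fingers move at their own pace and stop on an object; "newtons" is the grip in N (left out, the last holds). Time passes only in rows, so rows that repeat a pose let the fingers close. It gives the time, the measured TCP pose, the force, the opening and the grip force at its end, in the units of the state.
- ctrl.read_state(): the state, without advancing time (a new reading comes with each control period).
- ctrl.read_camera(name): name is "side" or "top" or "wrist"; returns (picture, depth): 480x640x3 uint8, blue, green, red; 480x640 float32, m along the optical axis (not along the pixel's ray), 0 where there is no reading.
- ctrl.camera_model(name): a dict with "K" (3x3 intrinsics, pixels), "position" and "rotation" of the camera in the world. Camera axes: x right, y down, z forward; pixel columns grow to the right and rows downward; lengths in m; the calibration is good to about 2 mm. A picture is of the moment at which its call begins: read the wrist's pose just before it. camera_model takes no time and is no camera call; for the wrist camera it gives the pose at the moment of the call.
- ctrl.finish_job(): hands the job in; it is judged then, once.
Trained networks look in the newest picture that a camera, given by its name, has taken for a name from the list of things; names that differ only in an ending like _2 or _b are one class to them, and where a whole thing is asked for, a point or a joint stands for the part that bears it (a point fixed in the world has none). Each returns a list of dicts, best first, with "score" (0 to 1); they miss things now and then, are a little off and sometimes report something else, mostly with a low value. They report only what shows in the picture. A call takes as long as a camera call.
- ctrl.regions_of(name, camera): "pixels" (480x640 bool, what is visible of it) and "box" ([left, top, right, bottom] in pixels, round what is visible of it).
The state is a dict: "t": time; "q": joint angles; "dq": joint speeds; "tau": joint torques, N m; "position": TCP position; "eef_rot": TCP orientation; "contact_force": force on the tool from outside, world axes, zero at the start; "wrist_torque": the same for the moment, N m; "grip_width": opening from 0.0 (shut) to 1.0 (fully open); "grasp_force": force on a finger pad.
Only numpy, scipy, OpenCV 4.12 (cv2) and the standard library are available. Lean on these libraries where they do the work, as an engineer would, in place of code of your own. Each camera call takes 0.05 s, during which the arm holds its last target. There are 200 camera calls.

## Working session

There is one attempt and no reset: what is moved stays moved. The work goes in short steps, Python scripts to look and compute and a tool call to move; the robot and the scene stay as the last step left them, time stands still between calls to the robot, and variables do not carry over. Pictures are saved under pics/ and viewed, at most 10 in all, crops included, and the job is handed in when it is done.

Besides the shell and the picture viewer there is one more tool, called after ">>>" as name(argument=value, ...) on one line, values as JSON. move_arm: Moves the arm, as the interface text tells. Shift numbers are shares of 1 m and turn numbers shares of pi/2 rad, none past 1 either way. Its arguments: {"type":"object","properties":{"steps":{"type":"array","items":{"type":"array","items":{"type":"number"}}},"jaw":{"type":"number"},"newtons":{"type":"number"}},"required":["steps"]}

```bash
ls; mkdir -p pics; cat > h.py <<'E'
import numpy as np, cv2
from workcell import ctrl
def cloud(cam,d,mask=None):
    m=ctrl.camera_model(cam); K=np.array(m["K"]);R=np.array(m["rotation"]);p=np.array(m["position"])
    ok=d>0
    if mask is not None: ok&=mask
    v,u=np.nonzero(ok); z=d[v,u]
    c=np.stack([(u-K[0,2])/K[0,0]*z,(v-K[1,2])/K[1,1]*z,z],1)
    return c@R.T+p
E
python3 - <<'E'
from h import *
s=ctrl.read_state()
print({k:np.round(v,3).tolist() for k,v in s.items()})
np.set_printoptions(precision=3,suppress=True)
im,d=ctrl.read_camera("top"); cv2.imwrite("pics/top.png",im)
print(ctrl.camera_model("top"))
for n in ["tin_left","mat","jar","driver","meter"]:
    for r in ctrl.regions_of(n,"top"):
        P=cloud("top",d,r["pixels"]); 
        if len(P)<20: continue
        zt=np.percentile(P[:,2],80); T=P[abs(P[:,2]-zt)<.006]
        (c,wh,a)=cv2.minAreaRect(T[:,:2].astype(np.float32))
        print(n,round(r["score"],2),r["box"],"ztop",round(zt,3),"c",np.round(c,3),"wh",np.round(wh,3),"ang",round(a,1))
E
```

```text
pics
{'t': 0.0, 'q': [65.577, 24.45, 4.232, 92.054, -1.952, 63.645, -3.844], 'dq': [-0.066, -0.033, -0.013, 0.026, 0.032, 0.045, -0.001], 'tau': [-0.0, -94.983, 3.761, -46.352, 0.019, 0.01, 0.0], 'position': [0.184, -0.649, 0.231], 'eef_rot': [[0.962, 0.273, -0.0], [0.273, -0.962, 0.001], [-0.0, -0.001, -1.0]], 'contact_force': [0.355, 0.437, 0.177], 'wrist_torque': [0.018, -0.011, -0.019], 'grasp_force': 0.0, 'grip_width': 0.998}
{'K': array([[590.908,   0.   , 319.934],
       [  0.   , 590.908, 243.873],
       [  0.   ,   0.   ,   1.   ]]), 'position': array([0.347, 0.063, 1.129]), 'rotation': array([[-0.007, -0.981,  0.195],
       [-1.   ,  0.006, -0.007],
       [ 0.006, -0.195, -0.981]])}
tin_left 0.77 [210.0, 243.7, 247.2, 304.9] ztop 0.053 c [0.504 0.224] wh [0.06  0.112] ang 84.2
mat 0.93 [356.3, 153.9, 427.1, 219.0] ztop 0.006 c [ 0.686 -0.08 ] wh [0.13  0.133] ang 83.6
mat 0.46 [468.8, 118.6, 507.3, 214.1] ztop 0.027 c [ 0.739 -0.276] wh [0.023 0.174] ang 70.4
jar 0.84 [184.1, 160.6, 222.7, 203.2] ztop 0.087 c [0.69  0.273] wh [0.059 0.056] ang 52.0
driver 0.85 [472.1, 116.9, 506.0, 212.1] ztop 0.027 c [ 0.731 -0.275] wh [0.024 0.19 ] ang 71.6
driver 0.29 [329.5, 258.0, 365.2, 320.4] ztop 0.053 c [0.48 0.01] wh [0.113 0.06 ] ang 2.4
meter 0.69 [99.7, 184.5, 165.7, 271.4] ztop 0.04 c [0.601 0.416] wh [0.147 0.073] ang 27.5
```

```bash
python3 - <<'E'
from h import *
im,d=ctrl.read_camera("top")
for n in ["tin_left","tin_middle","tin_right"]:
    for r in ctrl.regions_of(n,"top"):
        P=cloud("top",d,r["pixels"]); T=P[abs(P[:,2]-.053)<.006]
        if len(T)<20: continue
        (c,wh,a)=cv2.minAreaRect(T[:,:2].astype(np.float32))
        print(n,round(r["score"],2),np.round(c,3),"med",np.round(T.mean(0),3),np.round(wh,3),round(a,1))
E
```

```text
tin_left 0.65 [0.505 0.223] med [0.504 0.223 0.051] [0.061 0.112] 84.3
tin_left 0.61 [0.589 0.411] med [0.588 0.41  0.048] [0.03 0.03] 59.1
tin_middle 0.9 [0.481 0.01 ] med [0.48  0.011 0.051] [0.112 0.06 ] 2.3
tin_right 0.62 [ 0.495 -0.215] med [ 0.495 -0.214  0.052] [0.113 0.061] 12.0
```

View pics/top.png

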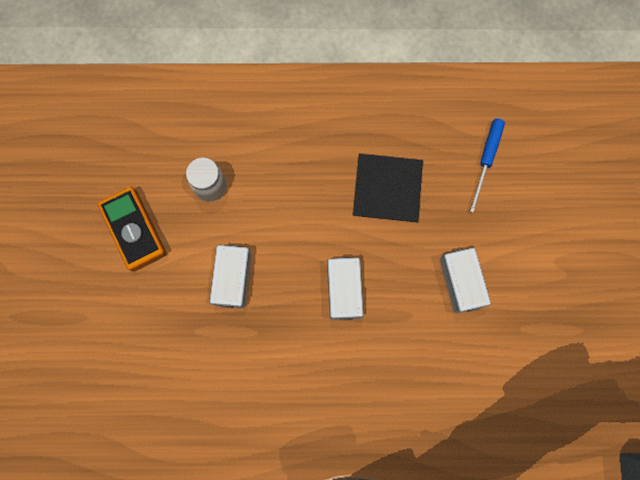

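The picture shows the tins at about (230,275), (345,287) and (466,279), and the mat at (389,188). These match the detections.

```bash
cat >> h.py <<'E'
from scipy.spatial.transform import Rotation as Ro
def to(x,y,z,yaw,pitch=0):
    """row from the present pose to TCP x,y,z, tool x at yaw deg, tilted about tool y"""
    s=ctrl.read_state(); R=np.array(s["eef_rot"]); p=np.array(s["position"])
    a=np.radians(yaw); X=np.array([np.cos(a),np.sin(a),0]); Z=np.array([0,0,-1.]); T=np.stack([X,np.cross(Z,X),Z],1)@Ro.from_rotvec([0,np.radians(pitch),0]).as_matrix()
    r=Ro.from_matrix(R.T@T).as_rotvec()/(np.pi/2)
    print(np.round(np.r_[R.T@(np.array([x,y,z])-p),r],4).tolist())
def st():
    s=ctrl.read_state(); print({k:np.round(s[k],3).tolist() for k in("t","q","position","contact_force","wrist_torque","grip_width","grasp_force")})
E
python3 -c "
from h import *
to(.5,-.3,.24,10)"
```

```text
[0.399, -0.2498, -0.0087, -0.0001, -0.0, 0.0651]
```

>>> move_arm(steps=[[0.4, -0.25, -0.01, 0, 0, 0.065], [0.4, -0.25, -0.01, 0, 0, 0.065], [0.4, -0.25, -0.01, 0, 0, 0.065], [0.4, -0.25, -0.01, 0, 0, 0.065], [0.4, -0.25, -0.01, 0, 0, 0.065], [0.4, -0.25, -0.01, 0, 0, 0.065], [0.4, -0.25, -0.01, 0, 0, 0.065], [0.4, -0.25, -0.01, 0, 0, 0.065]], jaw=1, newtons=60)

```text
t: 1.5
position: [0.5031, -0.2964, 0.2416]
eef_rot: [[0.984, 0.177, 0.001], [0.177, -0.984, 0.0], [0.001, -0.0, -1.0]]
contact_force: [-0.6, -1.2, 0.1]
grip_width: 1.002
grasp_force: 0.0
```

```bash
python3 -c "
from h import *
st();to(.505,.223,.18,-5.7)"
```

```text
{'t': 1.5, 'q': [29.754, 15.654, -6.691, 102.98, 1.999, 61.447, -57.454], 'position': [0.503, -0.296, 0.242], 'contact_force': [-0.631, -1.179, 0.08], 'wrist_torque': [-0.086, 0.006, -0.051], 'grip_width': 1.002, 'grasp_force': 0.0}
[0.0938, -0.5109, 0.0619, -0.0003, -0.0006, 0.1766]
```

>>> move_arm(steps=[[0.094, -0.511, 0.06, 0, 0, 0.176], [0.094, -0.511, 0.06, 0, 0, 0.176], [0.094, -0.511, 0.06, 0, 0, 0.176], [0.094, -0.511, 0.06, 0, 0, 0.176], [0.094, -0.511, 0.06, 0, 0, 0.176], [0.094, -0.511, 0.06, 0, 0, 0.176], [0.094, -0.511, 0.06, 0, 0, 0.176], [0.094, -0.511, 0.06, 0, 0, 0.176]])

```text
t: 2.5
position: [0.5044, 0.1939, 0.1847]
eef_rot: [[0.995, -0.102, 0.001], [-0.102, -0.995, 0.0], [0.001, -0.0, -1.0]]
contact_force: [0.7, -0.3, -0.0]
grip_width: 0.999
grasp_force: 0.0
```

```bash
python3 - <<'E'
from h import *
st();to(.505,.223,.18,-5.7)
im,d=ctrl.read_camera("wrist"); cv2.imwrite("pics/w1.png",im)
P=cloud("wrist",d); T=P[(P[:,2]>.042)&(P[:,2]<.062)&(abs(P[:,1]-.223)<.07)&(abs(P[:,0]-.505)<.09)]
print(len(T))
if len(T): c,wh,a=cv2.minAreaRect(T[:,:2].astype(np.float32)); print(c,wh,a,T.mean(0))
E
```

```text
{'t': 2.5, 'q': [-9.506, 16.12, -21.601, 110.985, 7.262, 54.147, -130.454], 'position': [0.504, 0.194, 0.185], 'contact_force': [0.701, -0.296, -0.023], 'wrist_torque': [-0.074, -0.057, 0.089], 'grip_width': 0.999, 'grasp_force': 0.0}
[-0.0024, -0.029, 0.0047, -0.0002, -0.0005, -0.0018]
12533
(0.5021243095397949, 0.2336810678243637) (0.0598817802965641, 0.11433453857898712) 84.5571517944336 [0.5067867  0.2324753  0.04890482]
```

```bash
python3 - <<'E'
from h import *
to(.505,.223,.06,-5.7)
im,d=ctrl.read_camera("wrist")
P=cloud("wrist",d); T=P[(P[:,2]>.042)&(P[:,2]<.062)&(abs(P[:,1]-.223)<.07)&(abs(P[:,0]-.505)<.09)]
c,wh,a=cv2.minAreaRect(T[:,:2].astype(np.float32)); print(c,wh,a,T.mean(0))
E
```

```text
[0.0001, -0.0198, 0.1242, -0.0026, 0.0001, 0.003]
(0.5036429762840271, 0.22019492089748383) (0.06019201874732971, 0.11515265703201294) 84.3155746459961 [0.50857369 0.21933741 0.0494    ]
```

>>> move_arm(steps=[[0, 0, 0.06, 0, 0, 0], [0, 0, 0.1, 0, 0, 0], [0, 0, 0.1, 0, 0, 0], [0, 0, 0.1, 0, 0, 0]])

```text
t: 3.1
position: [0.5053, 0.1924, 0.0861]
eef_rot: [[0.995, -0.102, 0.001], [-0.102, -0.995, 0.001], [0.001, -0.001, -1.0]]
contact_force: [0.1, 0.3, -0.5]
grip_width: 0.996
grasp_force: 0.0
```

```bash
python3 - <<'E'
from h import *
to(.504,.222,.01,-5.7)
E
```

```text
[-0.0044, -0.0293, 0.0761, -0.0005, -0.0008, -0.0015]
```

>>> move_arm(steps=[[-0.003, -0.029, 0, 0, 0, 0], [-0.003, -0.029, 0, 0, 0, 0], [-0.003, -0.029, 0.03, 0, 0, 0], [-0.003, -0.029, 0.03, 0, 0, 0]])

```text
t: 3.6
position: [0.5042, 0.2204, 0.0546]
eef_rot: [[0.995, -0.102, -0.001], [-0.102, -0.995, -0.001], [-0.001, 0.001, -1.0]]
contact_force: [0.0, -0.1, 0.2]
grip_width: 1.001
grasp_force: 0.0
```

```bash
python3 - <<'E'
from h import *
to(.504,.222,.01,-5.7)
im,d=ctrl.read_camera("wrist"); cv2.imwrite("pics/w2.png",im)
P=cloud("wrist",d); T=P[(P[:,2]>.042)&(P[:,2]<.062)&(abs(P[:,1]-.223)<.07)&(abs(P[:,0]-.505)<.09)]
c,wh,a=cv2.minAreaRect(T[:,:2].astype(np.float32)); print(c,wh,a,T.mean(0))
E
```

```text
[-0.0003, -0.0016, 0.0446, 0.0005, 0.0005, -0.0017]
(0.5057856440544128, 0.2240539789199829) (0.06026454269886017, 0.11228499561548233) 84.233154296875 [0.51245979 0.22333647 0.05016781]
```

View pics/w2.png

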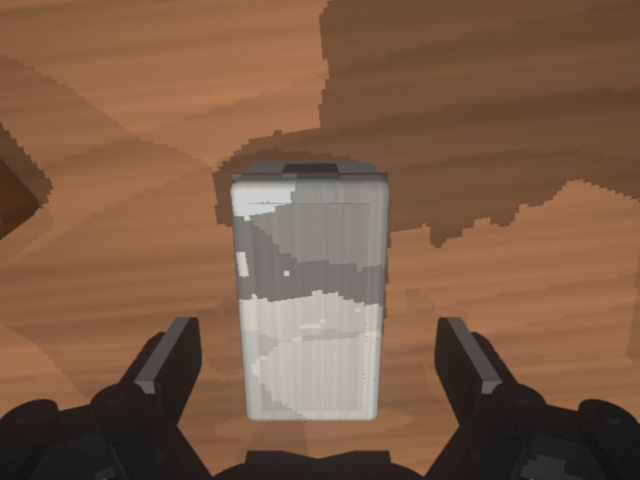

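The tin sits between the open fingers: its edges are at columns 240–385 and the fingers at 202 and 436. I'll go down and grip.

>>> move_arm(steps=[[0.001, -0.003, 0.03, 0, 0, 0], [0.001, -0.003, 0.044, 0, 0, 0], [0.001, -0.003, 0.044, 0, 0, 0]])

```text
t: 4.03
position: [0.5056, 0.2238, 0.0107]
eef_rot: [[0.995, -0.102, -0.001], [-0.102, -0.995, -0.0], [-0.001, 0.001, -1.0]]
contact_force: [-0.5, -0.3, -0.3]
grip_width: 0.999
grasp_force: 0.0
```

>>> move_arm(steps=[[0, 0, 0, 0, 0, 0], [0, 0, 0, 0, 0, 0], [0, 0, 0, 0, 0, 0], [0, 0, 0, 0, 0, 0], [0, 0, 0, 0, 0, 0]], jaw=-1, newtons=60)

```text
t: 4.65
position: [0.5063, 0.2241, 0.0118]
eef_rot: [[0.995, -0.102, 0.001], [-0.102, -0.995, 0.0], [0.001, -0.0, -1.0]]
contact_force: [-1.7, -1.5, 8.4]
grip_width: 0.695
grasp_force: 64.5
```

>>> move_arm(steps=[[0, 0, -0.02, 0, 0, 0], [0, 0, -0.05, 0, 0, 0], [0, 0, -0.08, 0, 0, 0], [0, 0, -0.1, 0, 0, 0], [0, 0, -0.1, 0, 0, 0], [0, 0, -0.1, 0, 0, 0], [0, 0, -0.1, 0, 0, 0]])

```text
t: 5.52
position: [0.5052, 0.2238, 0.1096]
eef_rot: [[0.995, -0.102, -0.001], [-0.102, -0.995, -0.001], [-0.001, 0.001, -1.0]]
contact_force: [-0.5, 0.1, -4.2]
grip_width: 0.697
grasp_force: 66.9
```

```bash
python3 -c "
from h import *
st()"
```

```text
{'t': 5.525, 'q': [-13.412, 22.758, -20.932, 112.874, 10.986, 46.346, -136.315], 'position': [0.505, 0.224, 0.11], 'contact_force': [-0.474, 0.148, -4.166], 'wrist_torque': [-0.012, -0.047, 0.033], 'grip_width': 0.697, 'grasp_force': 66.925}
```

>>> move_arm(steps=[[0, 0, 0, 0, 0.11, 0], [0, 0, 0, 0, 0.22, 0], [0, 0, 0, 0, 0.22, 0], [0, 0, 0, 0, 0.22, 0], [0, 0, 0, 0, 0.15, 0], [0, 0, 0, 0, 0.07, 0], [0, 0, 0, 0, 0, 0], [0, 0, 0, 0, 0, 0]])

```text
t: 6.52
position: [0.507, 0.2233, 0.1097]
eef_rot: [[0.995, -0.104, -0.001], [-0.104, -0.995, -0.0], [-0.001, 0.0, -1.0]]
contact_force: [0.5, -1.1, -4.6]
grip_width: 0.695
grasp_force: 66.7
```

```bash
cat >> h.py <<'E'
def tq(n=4):
    w=[];o=[]
    for i in range(n):
        s=ctrl.read_state(); R=np.array(s["eef_rot"]); w.append(R.T@np.array(s["wrist_torque"])); o.append(s["contact_force"][2]); ctrl.read_camera("side")
    print("tool torque",np.round(np.mean(w,0),4),"sd",np.round(np.std(w,0),4),"Fz",np.round(np.mean(o),2),"tilt",np.round(R[2],4)); st()
E
python3 -c "
from h import *
tq()"
```

```text
tool torque [-0.022  -0.0009 -0.0023] sd [0.0173 0.0162 0.0285] Fz -4.13 tilt [ 6.0e-04  1.1e-03 -1.0e+00]
{'t': 6.725, 'q': [-30.001, 21.317, -0.785, 113.968, 0.488, 44.719, -126.869], 'position': [0.505, 0.224, 0.11], 'contact_force': [-0.131, -0.043, -5.004], 'wrist_torque': [-0.025, 0.007, -0.051], 'grip_width': 0.693, 'grasp_force': 66.735}
```

>>> move_arm(steps=[[0, 0, 0, 0, -0.11, 0], [0, 0, 0, 0, -0.22, 0], [0, 0, 0, 0, -0.22, 0], [0, 0, 0, 0, -0.22, 0], [0, 0, 0, 0, -0.15, 0], [0, 0, 0, 0, -0.07, 0], [0, 0, 0, 0, 0, 0], [0, 0, 0, 0, 0, 0]])

```text
t: 7.72
position: [0.5034, 0.2253, 0.1118]
eef_rot: [[0.995, -0.098, 0.002], [-0.098, -0.995, 0.001], [0.002, -0.001, -1.0]]
contact_force: [-0.1, 0.1, -3.7]
grip_width: 0.693
grasp_force: 66.7
```

```bash
python3 -c "
from h import *
tq()"
```

```text
tool torque [-0.0049  0.0108  0.0275] sd [0.0316 0.0421 0.0204] Fz -3.98 tilt [-2.e-04 -6.e-04 -1.e+00]
{'t': 7.925, 'q': [-30.153, 21.359, -0.468, 113.793, 0.202, 44.855, -126.571], 'position': [0.506, 0.224, 0.111], 'contact_force': [0.398, 0.534, -4.058], 'wrist_torque': [0.013, -0.06, -0.017], 'grip_width': 0.694, 'grasp_force': 66.754}
```

```bash
python3 -c "
from h import *
tq(12)"
```

```text
tool torque [0.0061 0.001  0.0023] sd [0.0205 0.0393 0.0296] Fz -3.98 tilt [-2.e-04  0.e+00 -1.e+00]
{'t': 8.525, 'q': [-30.173, 21.35, -0.47, 113.851, 0.238, 44.801, -126.615], 'position': [0.506, 0.224, 0.111], 'contact_force': [0.322, 0.451, -3.721], 'wrist_torque': [-0.053, -0.005, -0.011], 'grip_width': 0.696, 'grasp_force': 66.754}
```

>>> move_arm(steps=[[0, 0, 0, 0, 0.11, 0], [0, 0, 0, 0, 0.22, 0], [0, 0, 0, 0, 0.22, 0], [0, 0, 0, 0, 0.22, 0], [0, 0, 0, 0, 0.22, 0]])

```text
t: 9.15
position: [0.5061, 0.2243, 0.1108]
eef_rot: [[0.936, -0.102, 0.336], [-0.096, -0.995, -0.034], [0.338, -0.0, -0.941]]
contact_force: [1.1, 0.4, -4.9]
grip_width: 0.694
grasp_force: 66.7
```

>>> move_arm(steps=[[0, 0, 0, 0, -0.07, 0], [0, 0, 0, 0, -0.15, 0], [0, 0, 0, 0, -0.22, 0], [0, 0, 0, 0, -0.22, 0]])

```text
t: 9.65
position: [0.5082, 0.2228, 0.1106]
eef_rot: [[0.994, -0.106, -0.0], [-0.106, -0.994, 0.001], [-0.0, -0.001, -1.0]]
contact_force: [1.3, 0.4, -5.0]
grip_width: 0.695
grasp_force: 66.7
```

```bash
python3 -c "
from h import *
tq(14)
to(.505,.224,.0125,-5.7)"
```

```text
tool torque [-0.0034 -0.0013  0.0004] sd [0.0274 0.0411 0.0186] Fz -4.12 tilt [ 2.e-04 -1.e-04 -1.e+00]
{'t': 10.35, 'q': [-32.273, 21.328, 2.07, 113.986, -1.066, 44.694, -125.411], 'position': [0.506, 0.224, 0.111], 'contact_force': [-0.194, -0.448, -3.706], 'wrist_torque': [0.023, -0.05, 0.005], 'grip_width': 0.696, 'grasp_force': 66.74}
[-0.0007, 0.0002, 0.0981, -0.0, -0.0001, -0.0014]
```

The left tin is quiet, with the same torque near zero after tilting either way. I'll put it back.

>>> move_arm(steps=[[0, 0, 0.04, 0, 0, 0], [0, 0, 0.07, 0, 0, 0], [0, 0, 0.085, 0, 0, 0], [0, 0, 0.093, 0, 0, 0], [0, 0, 0.098, 0, 0, 0], [0, 0, 0.098, 0, 0, 0]])

```text
t: 11.1
position: [0.5061, 0.2242, 0.013]
eef_rot: [[0.995, -0.102, 0.001], [-0.102, -0.995, 0.0], [0.0, -0.0, -1.0]]
contact_force: [0.0, 0.0, -3.8]
grip_width: 0.693
grasp_force: 66.6
```

>>> move_arm(steps=[[0, 0, 0, 0, 0, 0], [0, 0, 0, 0, 0, 0], [0, 0, 0, 0, 0, 0], [0, 0, 0, 0, 0, 0]], jaw=1)

```text
t: 11.6
position: [0.5059, 0.2241, 0.0127]
eef_rot: [[0.995, -0.102, 0.0], [-0.102, -0.995, 0.0], [0.0, -0.0, -1.0]]
contact_force: [0.6, -0.3, 0.5]
grip_width: 0.999
grasp_force: 0.0
```

```bash
python3 -c "
from h import *
to(.481,.0105,.15,2.3)"
```

```text
[-0.003, 0.215, -0.1373, -0.0001, -0.0002, -0.0904]
```

>>> move_arm(steps=[[0, 0, -0.05, 0, 0, 0], [0, 0, -0.1, 0, 0, 0], [-0.003, 0.05, -0.11, 0, 0, -0.09], [-0.003, 0.11, -0.11, 0, 0, -0.09], [-0.003, 0.165, -0.11, 0, 0, -0.09], [-0.003, 0.215, -0.11, 0, 0, -0.09], [-0.003, 0.215, -0.1, 0, 0, -0.09], [-0.003, 0.215, -0.1, 0, 0, -0.09]])

```text
t: 12.6
position: [0.4806, 0.0106, 0.1122]
eef_rot: [[0.999, 0.039, -0.001], [0.039, -0.999, 0.0], [-0.001, -0.0, -1.0]]
contact_force: [0.4, 0.2, 0.4]
grip_width: 0.999
grasp_force: 0.0
```

```bash
cat >> h.py <<'E'
def tin(x,y,cam="wrist"):
    im,d=ctrl.read_camera(cam)
    P=cloud(cam,d); T=P[(P[:,2]>.042)&(P[:,2]<.062)&(abs(P[:,1]-y)<.07)&(abs(P[:,0]-x)<.09)]
    c,wh,a=cv2.minAreaRect(T[:,:2].astype(np.float32)); print(np.round(c,4),np.round(wh,3),round(a,1))
E
python3 -c "
from h import *
tin(.481,.01); tin(.505,.223,'top'); st(); to(.481,.0105,.01,2.3)"
```

```text
[0.4802 0.0107] [0.115 0.06 ] 2.3
[0.5055 0.2249] [0.061 0.115] 84.3
{'t': 12.7, 'q': [-13.09, 15.3, 4.669, 122.883, -1.868, 41.889, -94.846], 'position': [0.481, 0.011, 0.113], 'contact_force': [0.172, -0.782, 0.187], 'wrist_torque': [0.012, -0.051, -0.05], 'grip_width': 0.996, 'grasp_force': 0.0}
[-0.0001, 0.001, 0.1026, -0.0002, 0.0001, 0.0006]
```

Left tin is back within 1–2 mm. Now the middle one.

>>> move_arm(steps=[[0, 0, 0.05, 0, 0, 0], [0, 0, 0.09, 0, 0, 0], [0, 0, 0.102, 0, 0, 0], [0, 0, 0.102, 0, 0, 0]])

```text
t: 13.2
position: [0.4809, 0.011, 0.0106]
eef_rot: [[0.999, 0.04, -0.001], [0.04, -0.999, -0.0], [-0.001, -0.0, -1.0]]
contact_force: [0.0, -0.4, 1.1]
grip_width: 1.002
grasp_force: 0.0
```

>>> move_arm(steps=[[0, 0, 0, 0, 0, 0], [0, 0, 0, 0, 0, 0], [0, 0, 0, 0, 0, 0], [0, 0, 0, 0, 0, 0], [0, 0, 0, 0, 0, 0]], jaw=-1)

```text
t: 13.82
position: [0.4819, 0.0106, 0.0121]
eef_rot: [[0.999, 0.039, 0.002], [0.039, -0.999, 0.001], [0.002, -0.0, -1.0]]
contact_force: [-2.2, 0.6, 11.3]
grip_width: 0.697
grasp_force: 63.6
```

>>> move_arm(steps=[[0, 0, -0.02, 0, 0, 0], [0, 0, -0.05, 0, 0, 0], [0, 0, -0.08, 0, 0, 0], [0, 0, -0.1, 0, 0, 0], [0, 0, -0.1, 0, 0, 0]])

```text
t: 14.45
position: [0.482, 0.0106, 0.1125]
eef_rot: [[0.999, 0.039, 0.004], [0.039, -0.999, 0.001], [0.004, -0.001, -1.0]]
contact_force: [-0.5, -1.1, -3.5]
grip_width: 0.692
grasp_force: 66.7
```

>>> move_arm(steps=[[0, 0, 0, 0, 0.11, 0], [0, 0, 0, 0, 0.22, 0], [0, 0, 0, 0, 0.22, 0], [0, 0, 0, 0, 0.22, 0], [0, 0, 0, 0, 0.15, 0], [0, 0, 0, 0, 0.07, 0], [0, 0, 0, 0, 0, 0], [0, 0, 0, 0, 0, 0]])

```text
t: 15.45
position: [0.4833, 0.0107, 0.1104]
eef_rot: [[0.999, 0.039, -0.0], [0.039, -0.999, 0.0], [-0.0, -0.0, -1.0]]
contact_force: [0.2, -0.3, -4.3]
grip_width: 0.693
grasp_force: 67.4
```

```bash
python3 -c "
from h import *
tq(14)"
```

```text
tool torque [-0.0133  0.0436 -0.0116] sd [0.0176 0.0272 0.0271] Fz -3.27 tilt [ 3.e-04 -1.e-04 -1.e+00]
{'t': 16.15, 'q': [-12.691, 15.458, 4.335, 122.982, -1.745, 41.607, -94.94], 'position': [0.481, 0.01, 0.111], 'contact_force': [0.5, 0.017, -2.852], 'wrist_torque': [-0.012, -0.033, 0.103], 'grip_width': 0.696, 'grasp_force': 67.422}
```

>>> move_arm(steps=[[0, 0, 0, 0, -0.11, 0], [0, 0, 0, 0, -0.22, 0], [0, 0, 0, 0, -0.22, 0], [0, 0, 0, 0, -0.22, 0], [0, 0, 0, 0, -0.15, 0], [0, 0, 0, 0, -0.07, 0], [0, 0, 0, 0, 0, 0], [0, 0, 0, 0, 0, 0]])

```text
t: 17.15
position: [0.479, 0.0103, 0.1117]
eef_rot: [[0.999, 0.04, 0.003], [0.04, -0.999, 0.001], [0.003, -0.001, -1.0]]
contact_force: [0.1, 0.2, -2.8]
grip_width: 0.693
grasp_force: 68.7
```

```bash
python3 -c "
from h import *
tq(14)
to(.481,.0105,.01,2.3)"
```

```text
tool torque [ 0.0097 -0.0225  0.0163] sd [0.0292 0.0289 0.0222] Fz -3.37 tilt [-4.e-04  0.e+00 -1.e+00]
{'t': 17.85, 'q': [-12.816, 15.483, 4.485, 122.976, -1.804, 41.614, -94.88], 'position': [0.481, 0.01, 0.111], 'contact_force': [0.452, 0.35, -3.234], 'wrist_torque': [0.027, 0.054, -0.025], 'grip_width': 0.697, 'grasp_force': 68.71}
[0.0001, -0.0, 0.1005, -0.0, 0.0001, -0.0004]
```

The middle tin's torque flips from +0.044 to -0.023 N m, so the ball is probably there. I'll put it back and check the right one.

>>> move_arm(steps=[[0, 0, 0.04, 0, 0, 0], [0, 0, 0.07, 0, 0, 0], [0, 0, 0.085, 0, 0, 0], [0, 0, 0.094, 0, 0, 0], [0, 0, 0.099, 0, 0, 0], [0, 0, 0.099, 0, 0, 0]])

```text
t: 18.6
position: [0.4815, 0.0105, 0.0124]
eef_rot: [[0.999, 0.039, 0.001], [0.039, -0.999, 0.0], [0.001, -0.0, -1.0]]
contact_force: [-0.3, -0.1, -3.0]
grip_width: 0.691
grasp_force: 69.3
```

>>> move_arm(steps=[[0, 0, 0, 0, 0, 0], [0, 0, 0, 0, 0, 0], [0, 0, 0, 0, 0, 0], [0, 0, 0, 0, 0, 0]], jaw=1)

```text
t: 19.1
position: [0.481, 0.0105, 0.0116]
eef_rot: [[0.999, 0.04, 0.0], [0.04, -0.999, 0.0], [0.0, -0.0, -1.0]]
contact_force: [-0.5, -0.3, 0.8]
grip_width: 1.004
grasp_force: 0.0
```

```bash
python3 -c "
from h import *
to(.495,-.2145,.11,12)"
```

```text
[0.0051, 0.2254, -0.0984, -0.0, -0.0001, -0.1082]
```

>>> move_arm(steps=[[0, 0, -0.05, 0, 0, 0], [0, 0, -0.1, 0, 0, 0], [0.005, 0.05, -0.11, 0, 0, -0.108], [0.005, 0.11, -0.11, 0, 0, -0.108], [0.005, 0.17, -0.11, 0, 0, -0.108], [0.005, 0.226, -0.11, 0, 0, -0.108], [0.005, 0.226, -0.1, 0, 0, -0.108], [0.005, 0.226, -0.1, 0, 0, -0.108]])

```text
t: 20.1
position: [0.4942, -0.2146, 0.1108]
eef_rot: [[0.978, 0.207, -0.002], [0.207, -0.978, 0.001], [-0.001, -0.001, -1.0]]
contact_force: [0.2, 0.3, -0.4]
grip_width: 1.002
grasp_force: 0.0
```

```bash
python3 -c "
from h import *
tin(.495,-.2145); tin(.481,.01,'top'); st(); to(.495,-.2145,.01,12)"
```

```text
[ 0.4943 -0.2148] [0.115 0.06 ] 12.7
[0.481  0.0111] [0.114 0.06 ] 2.2
{'t': 20.2, 'q': [9.444, 20.273, 8.574, 116.006, -4.298, 44.049, -57.338], 'position': [0.495, -0.214, 0.111], 'contact_force': [0.092, 0.295, 0.185], 'wrist_torque': [0.061, -0.017, -0.007], 'grip_width': 1.003, 'grasp_force': 0.0}
[0.0, 0.0007, 0.1015, -0.0005, 0.0002, 0.0008]
```

>>> move_arm(steps=[[0, 0.001, 0.05, 0, 0, -0.005], [0, 0.001, 0.09, 0, 0, -0.005], [0, 0.001, 0.101, 0, 0, -0.005], [0, 0.001, 0.101, 0, 0, -0.005]])

```text
t: 20.7
position: [0.4953, -0.2155, 0.0109]
eef_rot: [[0.976, 0.216, -0.0], [0.216, -0.976, 0.0], [-0.0, -0.0, -1.0]]
contact_force: [0.5, 0.1, -0.7]
grip_width: 1.0
grasp_force: 0.0
```

>>> move_arm(steps=[[0, 0, 0, 0, 0, 0], [0, 0, 0, 0, 0, 0], [0, 0, 0, 0, 0, 0], [0, 0, 0, 0, 0, 0], [0, 0, 0, 0, 0, 0]], jaw=-1)

```text
t: 21.32
position: [0.496, -0.2162, 0.0122]
eef_rot: [[0.977, 0.215, 0.002], [0.215, -0.977, -0.0], [0.002, 0.001, -1.0]]
contact_force: [-1.0, 1.7, 11.2]
grip_width: 0.693
grasp_force: 63.8
```

>>> move_arm(steps=[[0, 0, -0.02, 0, 0, 0], [0, 0, -0.05, 0, 0, 0], [0, 0, -0.08, 0, 0, 0], [0, 0, -0.1, 0, 0, 0], [0, 0, -0.1, 0, 0, 0]])

```text
t: 21.95
position: [0.496, -0.2164, 0.1124]
eef_rot: [[0.977, 0.215, 0.003], [0.215, -0.977, -0.001], [0.003, 0.001, -1.0]]
contact_force: [0.4, -0.0, -5.1]
grip_width: 0.698
grasp_force: 67.7
```

>>> move_arm(steps=[[0, 0, 0, 0, 0.11, 0], [0, 0, 0, 0, 0.22, 0], [0, 0, 0, 0, 0.22, 0], [0, 0, 0, 0, 0.22, 0], [0, 0, 0, 0, 0.15, 0], [0, 0, 0, 0, 0.07, 0], [0, 0, 0, 0, 0, 0], [0, 0, 0, 0, 0, 0]])

```text
t: 22.95
position: [0.4973, -0.2144, 0.1101]
eef_rot: [[0.976, 0.22, -0.001], [0.22, -0.976, -0.001], [-0.001, 0.001, -1.0]]
contact_force: [-0.3, 0.3, -4.5]
grip_width: 0.694
grasp_force: 67.4
```

```bash
python3 -c "
from h import *
tq(16)"
```

```text
tool torque [0.0181 0.0062 0.0066] sd [0.0264 0.0343 0.0307] Fz -4.36 tilt [ 1.e-04 -1.e-04 -1.e+00]
{'t': 23.75, 'q': [9.019, 20.443, 9.358, 115.978, -4.702, 43.922, -56.377], 'position': [0.495, -0.216, 0.111], 'contact_force': [-0.364, -0.461, -4.613], 'wrist_torque': [-0.023, -0.06, 0.009], 'grip_width': 0.696, 'grasp_force': 67.379}
```

>>> move_arm(steps=[[0, 0, 0, 0, -0.11, 0], [0, 0, 0, 0, -0.22, 0], [0, 0, 0, 0, -0.22, 0], [0, 0, 0, 0, -0.22, 0], [0, 0, 0, 0, -0.15, 0], [0, 0, 0, 0, -0.07, 0], [0, 0, 0, 0, 0, 0], [0, 0, 0, 0, 0, 0]])

```text
t: 24.75
position: [0.4928, -0.2176, 0.1117]
eef_rot: [[0.977, 0.211, 0.002], [0.211, -0.977, -0.0], [0.002, 0.0, -1.0]]
contact_force: [-0.0, -0.5, -4.9]
grip_width: 0.695
grasp_force: 67.4
```

```bash
python3 -c "
from h import *
tq(16)
to(.495,-.2145,.01,12)"
```

```text
tool torque [0.0043 0.0168 0.0039] sd [0.0241 0.032  0.0221] Fz -4.5 tilt [-1.e-04 -1.e-04 -1.e+00]
{'t': 25.55, 'q': [9.181, 20.44, 9.155, 115.966, -4.596, 43.93, -56.482], 'position': [0.495, -0.216, 0.111], 'contact_force': [0.874, -0.162, -4.616], 'wrist_torque': [0.09, -0.0, -0.034], 'grip_width': 0.696, 'grasp_force': 67.447}
[0.0003, -0.0016, 0.1005, -0.0, 0.0, 0.0048]
```

The right tin is quiet: +0.006 and +0.017, with no flip. I'll put it back and take the middle one.

>>> move_arm(steps=[[0, 0, 0.04, 0, 0, 0], [0, 0, 0.07, 0, 0, 0], [0, 0, 0.085, 0, 0, 0], [0, 0, 0.094, 0, 0, 0], [0, 0, 0.099, 0, 0, 0], [0, 0, 0.099, 0, 0, 0]])

```text
t: 26.3
position: [0.4956, -0.2164, 0.0124]
eef_rot: [[0.977, 0.215, 0.001], [0.215, -0.977, -0.0], [0.001, 0.001, -1.0]]
contact_force: [-0.1, 0.4, -4.2]
grip_width: 0.696
grasp_force: 67.4
```

>>> move_arm(steps=[[0, 0, 0, 0, 0, 0], [0, 0, 0, 0, 0, 0], [0, 0, 0, 0, 0, 0], [0, 0, 0, 0, 0, 0]], jaw=1)

```text
t: 26.8
position: [0.4951, -0.2161, 0.0116]
eef_rot: [[0.977, 0.215, 0.0], [0.215, -0.977, 0.0], [0.0, 0.0, -1.0]]
contact_force: [0.0, -0.3, 0.4]
grip_width: 0.998
grasp_force: 0.0
```

```bash
python3 -c "
from h import *
to(.481,.0107,.11,2.3)"
```

```text
[0.0351, -0.2246, -0.0984, -0.0, -0.0001, 0.1126]
```

>>> move_arm(steps=[[0, 0, -0.05, 0, 0, 0], [0, 0, -0.1, 0, 0, 0], [0.01, -0.05, -0.11, 0, 0, 0.113], [0.02, -0.11, -0.11, 0, 0, 0.113], [0.03, -0.17, -0.11, 0, 0, 0.113], [0.035, -0.225, -0.11, 0, 0, 0.113], [0.035, -0.225, -0.1, 0, 0, 0.113], [0.035, -0.225, -0.1, 0, 0, 0.113]])

```text
t: 27.8
position: [0.4804, 0.0109, 0.1111]
eef_rot: [[0.999, 0.04, -0.001], [0.04, -0.999, -0.0], [-0.001, 0.0, -1.0]]
contact_force: [-0.8, -0.5, -0.2]
grip_width: 1.001
grasp_force: 0.0
```

```bash
python3 -c "
from h import *
tin(.481,.01); tin(.495,-.215,'top');tin(.505,.223,'top'); st(); to(.481,.0107,.01,2.3)"
```

```text
[0.4798 0.0103] [0.115 0.06 ] 2.2
[ 0.495  -0.2157] [0.115 0.061] 12.6
[0.5054 0.2251] [0.061 0.115] 84.3
{'t': 27.95, 'q': [-14.694, 15.383, 6.711, 123.046, -2.651, 41.705, -94.091], 'position': [0.481, 0.01, 0.112], 'contact_force': [-0.129, 0.465, 0.284], 'wrist_torque': [0.076, 0.024, 0.002], 'grip_width': 1.003, 'grasp_force': 0.0}
[0.0001, -0.0008, 0.1017, 0.0001, 0.0, -0.0017]
```

>>> move_arm(steps=[[0, 0, 0.05, 0, 0, 0], [0, 0, 0.09, 0, 0, 0], [0, 0, 0.101, 0, 0, 0], [0, 0, 0.101, 0, 0, 0]])

```text
t: 28.45
position: [0.4809, 0.0105, 0.0108]
eef_rot: [[0.999, 0.039, -0.001], [0.039, -0.999, -0.0], [-0.001, 0.0, -1.0]]
contact_force: [0.1, 0.1, 0.8]
grip_width: 1.001
grasp_force: 0.0
```

>>> move_arm(steps=[[0, 0, 0, 0, 0, 0], [0, 0, 0, 0, 0, 0], [0, 0, 0, 0, 0, 0], [0, 0, 0, 0, 0, 0], [0, 0, 0, 0, 0, 0]], jaw=-1)

```text
t: 29.08
position: [0.4818, 0.0111, 0.0121]
eef_rot: [[0.999, 0.039, 0.002], [0.039, -0.999, 0.0], [0.002, -0.0, -1.0]]
contact_force: [-1.7, -1.6, 11.9]
grip_width: 0.693
grasp_force: 63.2
```

>>> move_arm(steps=[[0, 0, -0.02, 0, 0, 0], [0, 0, -0.05, 0, 0, 0], [0, 0, -0.09, 0, 0, 0], [0, 0, -0.13, 0, 0, 0], [0, 0, -0.15, 0, 0, 0], [0, 0, -0.15, 0, 0, 0]])

```text
t: 29.82
position: [0.4816, 0.0113, 0.1625]
eef_rot: [[0.999, 0.04, 0.004], [0.04, -0.999, 0.001], [0.004, -0.001, -1.0]]
contact_force: [-0.6, -0.6, -4.7]
grip_width: 0.693
grasp_force: 66.7
```

>>> move_arm(steps=[[0, 0, 0, 0, 0.11, 0], [0, 0, 0, 0, 0.22, 0], [0, 0, 0, 0, 0.22, 0], [0, 0, 0, 0, 0.22, 0], [0, 0, 0, 0, 0.15, 0], [0, 0, 0, 0, 0.07, 0], [0, 0, 0, 0, 0, 0], [0, 0, 0, 0, 0, 0]])

```text
t: 30.82
position: [0.4829, 0.0114, 0.1602]
eef_rot: [[0.999, 0.039, -0.001], [0.039, -0.999, -0.0], [-0.001, 0.0, -1.0]]
contact_force: [-0.3, 0.4, -4.4]
grip_width: 0.695
grasp_force: 68.2
```

```bash
python3 -c "
from h import *
tq(16)"
```

```text
tool torque [-0.0185  0.0397  0.0057] sd [0.0231 0.0377 0.0275] Fz -3.45 tilt [ 1.e-04 -1.e-04 -1.e+00]
{'t': 31.625, 'q': [-16.217, 11.097, 8.104, 120.825, -2.088, 48.198, -94.605], 'position': [0.481, 0.011, 0.161], 'contact_force': [-0.12, -0.452, -3.391], 'wrist_torque': [-0.017, -0.026, -0.043], 'grip_width': 0.692, 'grasp_force': 68.236}
```

>>> move_arm(steps=[[0, 0, 0, 0, -0.11, 0], [0, 0, 0, 0, -0.22, 0], [0, 0, 0, 0, -0.22, 0], [0, 0, 0, 0, -0.22, 0], [0, 0, 0, 0, -0.15, 0], [0, 0, 0, 0, -0.07, 0], [0, 0, 0, 0, 0, 0], [0, 0, 0, 0, 0, 0]])

```text
t: 32.62
position: [0.479, 0.011, 0.1618]
eef_rot: [[0.999, 0.04, 0.003], [0.04, -0.999, 0.001], [0.003, -0.001, -1.0]]
contact_force: [0.7, -0.5, -2.8]
grip_width: 0.695
grasp_force: 69.2
```

```bash
python3 -c "
from h import *
tq(16)
to(.687,-.079,.16,2.3)"
```

```text
tool torque [-0.007  -0.0244  0.0046] sd [0.0261 0.0326 0.0326] Fz -3.33 tilt [-2.e-04 -0.e+00 -1.e+00]
{'t': 33.425, 'q': [-16.508, 11.107, 8.432, 120.838, -2.175, 48.197, -94.518], 'position': [0.481, 0.011, 0.161], 'contact_force': [0.963, -0.548, -2.797], 'wrist_torque': [-0.064, -0.008, 0.0], 'grip_width': 0.697, 'grasp_force': 69.17}
[0.2025, 0.0982, 0.0005, -0.0, 0.0, -0.0004]
```

Confirmed again: +0.040 and -0.024. I'll carry the middle tin to the mat.

>>> move_arm(steps=[[0.02, 0.01, 0, 0, 0, 0], [0.06, 0.03, 0, 0, 0, 0], [0.105, 0.052, 0, 0, 0, 0], [0.15, 0.073, 0, 0, 0, 0], [0.18, 0.088, 0, 0, 0, 0], [0.196, 0.096, 0, 0, 0, 0], [0.202, 0.098, 0, 0, 0, 0], [0.202, 0.098, 0, 0, 0, 0]])

```text
t: 34.42
position: [0.6862, -0.0785, 0.1603]
eef_rot: [[0.999, 0.04, -0.0], [0.04, -0.999, 0.0], [-0.0, -0.0, -1.0]]
contact_force: [-0.6, -0.2, -3.2]
grip_width: 0.701
grasp_force: 69.0
```

>>> move_arm(steps=[[0, 0, 0, 0, 0, 0], [0, 0, 0, 0, 0, 0], [0, 0, 0, 0, 0, 0], [0, 0, 0, 0, 0, 0], [0, 0, 0, 0, 0, 0], [0, 0, 0, 0, 0, 0]])

```text
t: 35.17
position: [0.6865, -0.0788, 0.1606]
eef_rot: [[0.999, 0.04, -0.0], [0.04, -0.999, 0.0], [-0.0, -0.0, -1.0]]
contact_force: [0.4, -0.0, -3.0]
grip_width: 0.697
grasp_force: 69.0
```

```bash
python3 - <<'E'
from h import *
st(); to(.6865,-.0795,.16,2.3)
im,d=ctrl.read_camera("side"); im2,_=ctrl.read_camera("top"); cv2.imwrite("pics/fin.png",np.hstack([cv2.resize(im,(400,300)),cv2.resize(im2,(400,300))]))
E
```

```text
{'t': 35.175, 'q': [-6.579, 29.789, 10.931, 93.78, -6.449, 57.048, -81.28], 'position': [0.687, -0.079, 0.161], 'contact_force': [0.429, -0.013, -3.002], 'wrist_torque': [0.018, 0.003, -0.01], 'grip_width': 0.697, 'grasp_force': 69.036}
[-0.0, 0.0007, 0.0006, -0.0, 0.0, -0.0004]
```

View pics/fin.png

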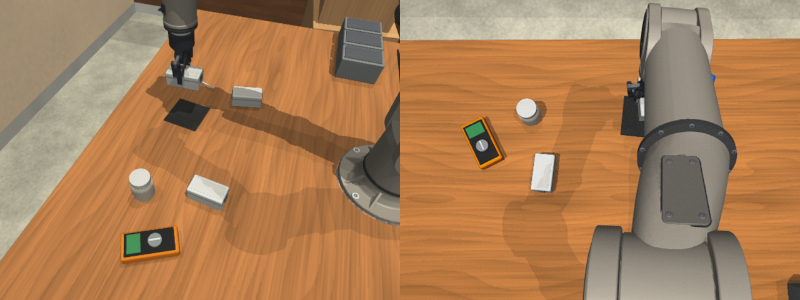

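The side view shows the tin held level above the mat at about (185,78). The two quiet tins are standing at (247,96) and (207,192), and the jar and meter haven't moved.

```bash
python3 -c "
from h import *
print(ctrl.finish_job())"
```

```text
the job is handed in; nothing more can be done
None
```

The middle tin is the one that rattles; I handed in the job at about 35 s with the arm holding it level about 0.15 m above the centre of the mat and the two quiet tins back in their places (within about 2 mm).

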